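Free the child-locked cutter cupboard with the push rod

ROBOT

A 6-joint arm with a two-finger parallel gripper is mounted at the origin on the work surface. World frame = base frame: x ahead of the robot, y to its left, z up, the work surface at z = 0. Lengths are in m, angles in rad, forces in N, time in s.
With the tool pointing down it reaches from about 0.275 to 0.875 m from the base axis. Payload 12.5 kg.
Tool frame: the origin (TCP) lies between the finger pads; the fingertips stand 8 mm ahead of it and the grasp point (between the pads) lies 11 mm behind it (tip_extent is the distance from the TCP to the fingertips, in m); z points along the fingers, x is the direction in which the jaws open and shut, and the axes are right-handed (so a half turn about z gives the same grasp; the last joint's range is limited). The gripper opens to 85 mm and grips with 20 to 120 N. Pads are 22 mm wide; open, the fingers measure 114 mm over their backs; the gripper's body (76 mm by 85 mm) begins 54 mm behind the grasp point. The pads swing forward as they close: fully open they stand 13 mm farther back than shut.
Start: joints at [-1.218, 0.351, 1.652, -0, 1.139, -0.085], TCP at [0.233, -0.498, 0.239] pointing down, gripper open.
Joint ranges: [-2.75, 2.75], [-0.79, 2.1], [0.01, 2.65], [-1.57, 4.71], [0.07, 3.14], [-2.87, 2.87]. Speed limits (rad/s): [2.22, 2.22, 2.79, 3.14, 3.14, 3.14].

INTERFACE

Orientations are given as a rotation vector (axis times angle).
In Python, from station import get_state, grab_frame, hand_in, boxes_of, tip_extent gives the robot as it stands.
- The arm moves only by the tool servo_tool, never from a script. Its argument "moves" is a list that holds one entry, the list of rows, each a list of 7 numbers: the closure, from -1 (fully open) to 1 (shut), then the shift along the tool's x, y, z in m, then the turn, a rotation vector about the tool's x, y, z in rad. In form: [[[jaw, dx, dy, dz, wx, wy, wz], ...]]. A call has 1 to 8 rows; each row shifts and turns the pose as measured when the row begins, along the tool's axes as they then stand; what a row does not reach is not made up. A row lasts 1/12 s, in which the tool goes at most 41.7 mm and 7.16 degrees, less where a joint would pass 70% of its speed; a pose out of reach is approached as far as the arm can. A call is refused whole if a number of a shift passes 0.0417 or a number of a turn 0.125, either way. A call with a gripper value outside its range is refused whole. The fingers move at their own pace and stop on an object; "force" is the grip in N (left out, the last holds). Time passes only in rows, so rows that do not move let the fingers close. It gives the time, the measured TCP pose, the force and the opening at its end, in the units of the state.
- get_state(): the state, without advancing time (a new reading comes with each control period).
- grab_frame(name): name is "scene" or "top" or "wrist"; returns a dict with "img" (420x560x3 uint8, red, green, blue), "K" (3x3 intrinsics, pixels), "extrinsics" (4x4, takes a point from world to camera coordinates). Camera axes: x right, y up, looking along -z (the intrinsics and any distortion apply to the point x, -y, -z); pixel columns grow to the right and rows downward; lengths in m; the calibration is good to about 2 mm. A picture is of the moment at which its call begins. There is no depth.
- hand_in(): hands the job in, once; it reports no verdict.
Trained networks look in the newest picture that a camera, given by its name, has taken for a name from the list of things; names that differ only in an ending like _2 or _b are one class to them, and where a whole thing is asked for, a point or a joint stands for the part that bears it (a point fixed in the world has none). Each returns a list of dicts, best first, with "confidence" (0 to 1); they miss things now and then, are a little off and sometimes report something else, mostly with a low value. They report only what shows in the picture. A call takes as long as a camera call. They do not tell look-alikes from the thing itself.
- boxes_of(camera, thing): "location" ([x, y, z] in m, in the coordinates of the camera as it stood for that picture, good to about 4 mm: the middle of the surface that is visible of it).
The state is a dict: "time_s": time; "qpos": joint angles; "joint_velocities": joint speeds; "effort": joint torques, N m; "ee_pos": TCP position; "orientation": TCP orientation; "ft_force": force on the tool from outside, world axes, zero at the start; "ft_torque": the same for the moment, N m; "gripper_width": finger opening in m.
Only numpy, scipy, OpenCV 4.12 (cv2) and the standard library are available. Lean on these libraries where they do the work, as an engineer would, in place of code of your own. Each camera call takes 0.05 s, during which the arm holds its last target. There are 200 camera calls.

TASK

The little plywood cupboard on the bench stands ajar, held by the sprung orange child-lock hook behind its door. Take the red-handled push rod from its block, reach down through the gap with it and gently press the hook until it lets go, and with the rod draw the door well open (about 60 degrees). Then put the rod back fully home in its block, without shifting anything else on the bench or forcing the latch.

Things in the scene. Friction and masses are not known exactly. Their poses are not given: they have to be found in the camera images.
- cupboard: Fixed plinth of a small plywood cupboard. Origin on the bench under the middle of the front plane; +x into the cupboard, +y to its hinge side. On it a carcass 180 deep (x 0 to 180), 260 wide (y -130 to 130), 130 mm high stands on screw feet: top face 144 to 184 mm above the bench, different each time, NOT measured. The latch breaks if rod or robot bears on any part with over 12 N.
- hinge (a point): Point on the door's vertical hinge axis, cupboard frame x = 0, y = +130 mm; axes as the cupboard's. The door is 12 mm plywood, 260 wide, as high as the carcass; its inner face lies on the axis and, shut, on the front plane x = 0.
- gap (a point): Middle of the gap over the hook: cupboard frame x = -8, y = -70 (200 mm along the door from the hinge), 163 mm above the bench. Axes as the cupboard's. Fixed to the plinth, it does not follow the screw feet. Between door and carcass the gap is 15 to 17 mm wide here. An orange mark on the top face shows the place.
- hook (a point): Nominal middle of the hook's top, cupboard frame x = 2, y = -70, z = 126 mm, fixed to the plinth: the true top is 106 to 146 mm above the bench (38 mm below the carcass's top) and must be felt. The hook is an orange plastic arm on the door, 24 mm wide along it, reaching 36 mm square off the door's inner face.
- keeper (a point): Middle of the fixed white keeper's front under the top panel; the hook's barb stands up behind it. Fixed to the plinth like hook. Hook spring, straight down: 4 N to start, plus 0.3 N per mm. Clear of the keeper after 8 mm, hard stop at 12 mm; between these the door draws open with under 1 N. The barb is past the keeper at about 0.2 rad. Let go, the hook springs up.
- door (a joint): Door angle in rad: 0 shut, positive opens towards the cupboard's -x (counted clockwise seen from above). It starts at 0.076 to 0.082, cannot pass about 0.086 until the hook is pressed, and ends at 1.8. It stays where it is left.
- rod: Push rod, 90 to 140 g: steel pin 8 mm thick, 75 mm long, below a red square handle 26 x 26 x 60 mm (75 to 135 mm above the tip). Origin at the tip's end on the axis, z up along the rod towards the handle, x and y square to the handle's faces. It starts upright in the block.
- rod_block: Plywood block 60 x 60 x 80 mm, fixed, origin at the centre of its underside. A vertical hole 13 mm wide and 78 mm deep, with 3 mm chamfered mouth, runs down its middle; the rod's handle rests on the top face when the rod is home, its tip then 5 mm above the bench.
- rod_block_hole0 (a point): Centre of the hole's mouth on the block's top face, 80 mm above the bench.
- glue_jug: Yellow jug 80 x 110 mm, 158 mm high, origin at the underside's centre. Bystander.
- ply_plate: Plywood plate 110 x 150 x 12 mm with four holes, origin at the underside's centre. Bystander.
- ply_clamp: Plywood block 90 x 120 x 30 mm with a 55 mm hole, origin at the underside's centre. Bystander.
- extrusion: Aluminium profile 240 x 40 x 40 mm along its x, origin at the underside's centre. Bystander.
- screwdriver: Screwdriver lying on the bench along its x, about 200 mm long. Bystander.
- screw_tub: Grey bowl, 100 mm wide, 60 mm high, origin at the underside's centre. Bystander.
- ply_bar: Plywood bar 50 x 130 x 36 mm, origin at the underside's centre. Bystander.
Mind the look-alikes: they are no part of the job. Leave any pink look-alike of the rod alone. What is shaped like the rod_block but purple is not meant.

How it is judged:
By the outcome, as a careful person would: the job done as asked, in the order asked, and still so for the second after the job is handed in, with the robot touching nothing.
It also fails if it takes over 62 s, if anything falls off the work surface, if the arm or the gripper's body presses on something with over 40 N, if the wrist force passes 120 N, or if a joint passes its speed limit or range.

## Working session

There is one attempt and no reset: what is moved stays moved. The work goes in short steps, Python scripts to look and compute and a tool call to move; the robot and the scene stay as the last step left them, time stands still between calls to the robot, and variables do not carry over. Pictures are saved under pics/ and viewed, about 8 in all and at most 12, crops included, and the job is handed in when it is done.

Besides the shell and the picture viewer there is one more tool, called after ">>>" by a JSON object that holds its "name" and its "arguments". servo_tool: Moves the arm, as the interface text tells. Its arguments: {"type":"object","properties":{"moves":{"type":"array"},"force":{"type":"number"}},"required":["moves"]}

```bash
mkdir -p pics; ls; python3 - <<'E'
from station import *
import numpy as np,cv2
s=get_state()
for k,v in s.items(): print(k,np.round(v,4).tolist() if not isinstance(v,str) else v)
ims=[]
for c in ["scene","top"]:
    f=grab_frame(c); cv2.imwrite(f"pics/{c}0.png",f["img"][:,:,::-1])
    T=np.linalg.inv(np.array(f["extrinsics"])); print(c,np.round(T,3).tolist(),np.array(f["K"]).tolist(),[k for k in f])
    for t in ["cupboard","rod","rod_block","door","hook","glue_jug","extrusion","ply_clamp","ply_plate","screw_tub","ply_bar","screwdriver"]:
        try:
            for d in boxes_of(c,t)[:3]:
                print(t,round(d["confidence"],2),np.round(T[:3,:3]@d["location"]+T[:3,3],3).tolist(), [k for k in d if k not in("confidence","location")])
        except Exception as e: print(t,e)
print(tip_extent)
E
```

```text
pics
time_s 0.0
qpos [-1.2176, 0.3512, 1.6524, -0.0, 1.1391, -0.0846]
joint_velocities [-0.0014, -0.0013, -0.0011, 0.0003, -0.0, 0.0001]
effort [0.0003, -50.6099, -29.1411, -0.0, 0.0045, 0.0]
ee_pos [0.2331, -0.4978, 0.2387]
orientation [-2.6502, 1.6857, 0.0015]
ft_force [1.0983, 0.5238, -0.4175]
ft_torque [0.0105, -0.0046, 0.0236]
gripper_width 0.0853
scene [[0.505, -0.614, 0.607, 1.338], [0.863, 0.353, -0.361, -0.486], [0.008, 0.706, 0.708, 1.106], [0.0, 0.0, 0.0, 1.0]] [[524.6161912247647, 0.0, 279.5281209348727], [0.0, 524.6161912247647, 201.6016010329434], [0.0, 0.0, 1.0]] ['img', 'K', 'extrinsics']
cupboard 0.91 [0.757, -0.079, 0.184] []
rod 0.67 [0.444, -0.316, 0.125] []
rod 0.58 [0.433, -0.406, 0.109] []
rod 0.22 [0.759, -0.076, 0.183] []
rod_block 0.88 [0.453, -0.319, 0.062] []
rod_block 0.74 [0.568, -0.331, 0.074] []
door 0.84 [0.606, -0.088, 0.183] []
door 0.26 [0.759, -0.084, 0.185] []
hook 0.68 [0.754, -0.079, 0.177] []
glue_jug 0.73 [0.492, 0.296, 0.094] []
extrusion 0.59 [0.62, 0.447, 0.038] []
ply_clamp 0.58 [0.695, -0.381, 0.029] []
ply_plate 0.67 [0.391, -0.118, 0.0
[... 434 characters left out ...]
0.0, 0.0, 1.0]] [[444.82812336701994, 0.0, 285.3131604615438], [0.0, 444.82812336701994, 220.061539416573], [0.0, 0.0, 1.0]] ['img', 'K', 'extrinsics']
cupboard 0.93 [0.686, -0.063, 0.187] []
cupboard 0.64 [0.592, 0.462, 0.039] []
rod_block 0.7 [0.539, -0.317, 0.076] []
rod_block 0.57 [0.415, -0.301, 0.081] []
rod_block 0.45 [0.69, -0.06, 0.179] []
door 0.8 [0.602, -0.046, 0.145] []
hook 0.92 [0.679, -0.06, 0.18] []
hook 0.45 [0.592, 0.46, 0.038] []
glue_jug 0.66 [0.454, 0.299, 0.117] []
ply_clamp 0.76 [0.685, -0.374, 0.029] []
ply_plate 0.93 [0.38, -0.108, 0.013] []
screw_tub 0.51 [0.594, 0.458, 0.039] []
ply_bar 0.57 [0.273, -0.334, 0.034] []
screwdriver 0.83 [0.323, 0.266, 0.021] []
0.008
```

View pics/scene0.png

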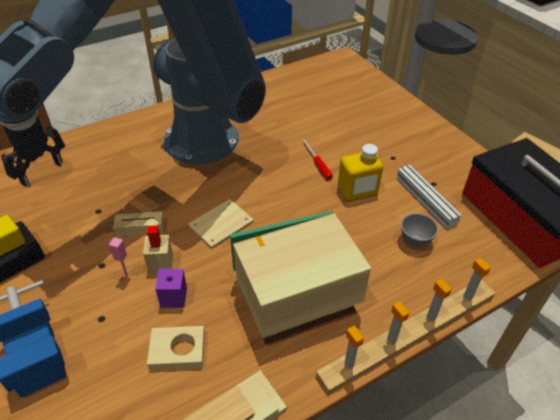

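View pics/top0.png

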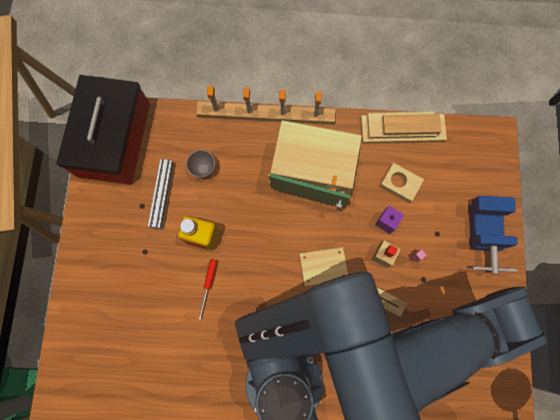

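The scene view shows the red rod in its plywood block at about (155,245), with the pink look-alike at (118,250) and the purple block at (171,288). The cupboard has a green door facing the robot and an orange mark at (260,240). In the top view the red handle is at (391,251), the block at (387,253) and the orange mark at (335,181). Next I'll zoom in for accurate pixel positions.

```bash
python3 - <<'E'
import cv2,numpy as np
s=cv2.imread("pics/scene0.png");t=cv2.imread("pics/top0.png")
def crop(im,x,y,w,h,k):
    c=cv2.resize(im[y:y+h,x:x+w],None,fx=k,fy=k,interpolation=cv2.INTER_CUBIC)
    st=10
    for u in range((x+st-1)//st*st,x+w,st):
        cv2.line(c,(int((u-x+.5)*k),0),(int((u-x+.5)*k),5 if u%50 else 14),(255,0,255),1)
        if u%20==0: cv2.putText(c,str(u),(int((u-x)*k)+2,12),0,.35,(255,0,255),1)
    for v in range((y+st-1)//st*st,y+h,st):
        cv2.line(c,(0,int((v-y+.5)*k)),(5,int((v-y+.5)*k)),(255,0,255),1)
        cv2.putText(c,str(v),(7,int((v-y)*k)+5),0,.35,(255,0,255),1)
    return c
a=np.hstack([crop(s,220,200,160,120,2.5),crop(s,105,210,100,75,4)])
b=np.hstack([crop(t,262,115,112,100,3.571)[:,:400],crop(t,350,200,100,75,4)])
h=300
a=a[:h];
b=np.hstack([crop(t,260,112,120,90+12,3.3333)[:340],np.vstack([crop(t,350,220,100,75,4),np.zeros((40,400,3),np.uint8)])])
cv2.imwrite("pics/crop1.png",np.vstack([a,b[:300]]))
# orange & red centroids
for n,im,r in(("scene",s,(230,220,300,260)),("top",t,(320,165,350,195)),("sceneR",s,(135,215,175,260)),("topR",t,(375,235,405,262))):
    x0,y0,x1,y1=r;hsv=cv2.cvtColor(im[y0:y1,x0:x1],cv2.COLOR_BGR2HSV)
    if n[-1]=="R": m=((hsv[...,0]<6)|(hsv[...,0]>175))&(hsv[...,1]>200)
    else: m=(hsv[...,0]>8)&(hsv[...,0]<20)&(hsv[...,1]>200)
    ys,xs=np.nonzero(m); print(n,len(xs),xs.mean()+x0,ys.mean()+y0,xs.min()+x0,xs.max()+x0,ys.min()+y0,ys.max()+y0)
E
```

```text
Traceback (most recent call last):
ValueError: all the input array dimensions except for the concatenation axis must match exactly, but along dimension 0, the array at index 0 has size 357 and the array at index 1 has size 300
```

```bash
cat > h.py <<'E'
import cv2,numpy as np
def crop(im,x,y,w,h,k):
    c=cv2.resize(im[y:y+h,x:x+w],(400,300),interpolation=cv2.INTER_CUBIC)
    for u in range((x+9)//10*10,x+w,10):
        p=int((u-x+.5)*k); cv2.line(c,(p,0),(p,5),(255,0,255),1)
        if u%20==0: cv2.putText(c,str(u),(p+2,14),0,.35,(255,0,255),1)
    for v in range((y+9)//10*10,y+h,10):
        p=int((v-y+.5)*k); cv2.line(c,(0,p),(5,p),(255,0,255),1)
        cv2.putText(c,str(v),(7,p+4),0,.35,(255,0,255),1)
    return c
E
python3 - <<'E'
import cv2,numpy as np
from h import crop
s=cv2.imread("pics/scene0.png");t=cv2.imread("pics/top0.png")
a=np.hstack([crop(s,225,205,160,120,2.5),crop(s,110,215,80,60,5)])
b=np.hstack([crop(t,260,117,120,90,3.333),crop(t,360,225,80,60,5)])
cv2.imwrite("pics/crop1.png",np.vstack([a,b]))
for n,im,r in(("scene",s,(230,220,300,260)),("top",t,(320,165,350,195)),("sceneR",s,(135,215,175,260)),("topR",t,(375,235,405,262))):
    x0,y0,x1,y1=r;hsv=cv2.cvtColor(im[y0:y1,x0:x1],cv2.COLOR_BGR2HSV)
    if n[-1]=="R": m=((hsv[...,0]<6)|(hsv[...,0]>175))&(hsv[...,1]>200)
    else: m=(hsv[...,0]>8)&(hsv[...,0]<20)&(hsv[...,1]>200)
    ys,xs=np.nonzero(m); print(n,len(xs),xs.mean()+x0,ys.mean()+y0,xs.min()+x0,xs.max()+x0,ys.min()+y0,ys.max()+y0)
E
```

```text
scene 1 257.0 236.0 257 257 236 236
top 27 333.55555555555554 181.2962962962963 330 335 176 189
sceneR 205 153.55609756097562 235.55121951219513 147 159 226 246
topR 78 390.8076923076923 250.56410256410257 385 396 246 255
```

View pics/crop1.png

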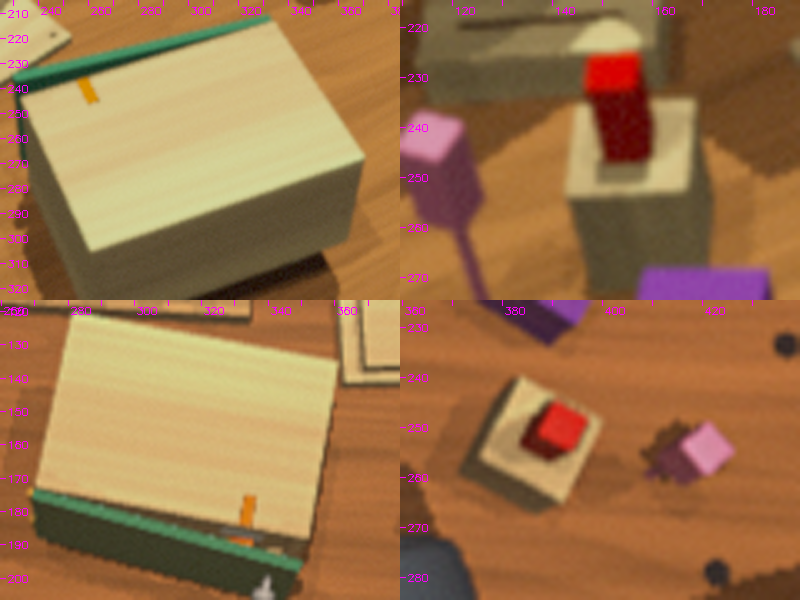

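The crops show the carcass top corners, the block top corners and the rod handle's top face. I'll fit the poses to them.

```bash
python3 - <<'E'
from station import *
import numpy as np
from scipy.optimize import least_squares
cams={}
for c in("scene","top"):
    f=grab_frame(c);cams[c]=(np.array(f["K"]),np.array(f["extrinsics"]))
def proj(c,P):
    K,E=cams[c];q=P@E[:3,:3].T+E[:3,3];q=q*[1,-1,-1];p=q@K.T;return p[:,:2]/p[:,2:]
def fit(L,obs,p0,fz=None):
    L=np.array(L)
    def pts(p):
        c,s=np.cos(p[2]),np.sin(p[2]);z=fz if fz is not None else p[3]
        return np.c_[p[0]+c*L[:,0]-s*L[:,1],p[1]+s*L[:,0]+c*L[:,1],np.full(len(L),z)]
    r=lambda p:np.r_[tuple((proj(c,pts(p))-np.array(o)).ravel() for c,o in obs.items())]
    s=least_squares(r,p0);print(np.round(s.x,4),"res",np.round(s.fun,1).tolist());return s.x
S=lambda x,y,k,a:[[x+u/k-.5,y+v/k-.5] for u,v in a]
# cupboard: (0,-130),(180,-130),(180,130),(0,130)
o={"scene":S(225,205,2.5,[(23,95),(91,250),(363,156),(272,22)]),"top":S(260,117,10/3,[(308,238),(338,63),(74,14),(35,188)])}
L=[(0,-.13),(.18,-.13),(.18,.13),(0,.13)]
p=fit(L,o,[.6,-.05,0,.165])
for c in o: fit(L,{c:o[c]},[*p[:3]],fz=p[3])
w=lambda x,y:(p[0]+np.cos(p[2])*x-np.sin(p[2])*y,p[1]+np.sin(p[2])*x+np.cos(p[2])*y)
print("gap",w(-.008,-.07),"hook",w(.002,-.07),"hinge",w(0,.13))
b=.03;bo={"scene":S(110,215,5,[(172,102),(296,100),(288,190),(166,194)]),"top":S(360,225,5,[(163,203),(78,158),(119,76),(204,117)])}
# order test by yaw
for y0 in(.6,-.6):
  for sh in range(4):
    Lb=np.roll([(-b,-b),(-b,b),(b,b),(b,-b)],sh,0)
    try:
      print("block",y0,sh);fit(Lb,bo,[.42,-.31,y0],fz=.08)
    except Exception as e:print(e)
    if sh==0: break
for c in bo: fit([(-b,-b),(-b,b),(b,b),(b,-b)],{c:bo[c]},[.42,-.31,.6 if c=="top" else .6,.08])
h=.013;fit([(-h,-h),(-h,h),(h,h),(h,-h)],{"top":S(360,225,5,[(170,155),(139,138),(158,102),(187,124)])},[.42,-.31,.6],fz=.14)
fit([(-h,-h),(-h,h),(h,h),(h,-h)],{"scene":S(110,215,5,[(187,58),(240,52),(244,88),(192,93)])},[.42,-.31,.6],fz=.14)
E
```

```text
[ 0.6267 -0.047  -0.1394  0.182 ] res [-1.1, 0.7, -0.4, -0.0, 0.5, 0.3, 0.5, -0.6, -0.1, 0.6, 0.0, -0.2, -0.7, -0.3, -0.3, -0.0]
[ 0.6265 -0.0465 -0.1398] res [-0.9, 0.5, -0.3, -0.2, 0.6, 0.1, 0.6, -0.7]
[ 0.6268 -0.0479 -0.1386] res [0.2, 0.5, 0.3, -0.2, -0.5, -0.3, 0.0, -0.0]
gap (np.float64(0.6090181396818974), np.float64(-0.11522043944751438)) hook (np.float64(0.6189211917487133), np.float64(-0.11660952539227579)) hinge (np.float64(0.6447223002305783), np.float64(0.08172933313299413))
block 0.6 0
[ 0.4314 -0.3121 -0.4392] res [1.0, 0.6, -0.4, -0.4, -0.2, -0.6, -0.0, 0.2, 0.1, -0.4, 0.4, -0.2, 0.2, 0.1, -0.2, 0.5]
block -0.6 0
[ 0.4314 -0.3121 -0.4393] res [1.0, 0.6, -0.4, -0.4, -0.2, -0.6, -0.0, 0.2, 0.1, -0.4, 0.4, -0.2, 0.2, 0.1, -0.2, 0.5]
[ 0.4529 -0.3164 -0.446   0.1042] res [0.7, 0.4, -0.1, -0.6, -0.1, -0.3, -0.5, 0.4]
[ 0.4262 -0.3042 -0.4303  0.1128] res [0.2, -0.2, -0.0, -0.0, -0.2, -0.2, -0.0, 0.3]
[ 0.4281 -0.312  -0.5021] res [0.3, 0.7, -0.8, -0.3, -0.5, -0.2, 1.0, -0.2]
[ 0.4361 -0.3118 -0.3066] res [0.2, -0.1, 0.2, -0.5, 0.0, -0.1, -0.3, 0.6]
```

```bash
cat >> h.py <<'E'
from scipy.spatial.transform import Rotation as Ro
C=np.array([.6267,-.0470]);YAW=-.1394
def cw(x,y):  # cupboard -> world
    c,s=np.cos(YAW),np.sin(YAW);return C+[c*x-s*y,s*x+c*y]
def plan(P,yaw,n,jaw):
    """rows from the measured pose to TCP P with tool down, tool x at yaw"""
    from station import get_state
    s=get_state();p=np.array(s["ee_pos"]);R=Ro.from_rotvec(s["orientation"])
    T=Ro.from_euler("z",yaw)*Ro.from_euler("x",np.pi)
    d=(R.inv()*T).as_rotvec();rows=[]
    for k in range(n):
        Rk=R*Ro.from_rotvec(d*k/n);t=Rk.inv().apply((np.array(P)-p)/n)
        rows.append([jaw,*np.round(t,4).tolist(),*np.round(d/n,3).tolist()])
    print("t",s["time_s"],"pos",p.round(4),"x-axis yaw",round(float(np.arctan2(*R.as_matrix()[[1,0],0])),4),"F",np.round(s["ft_force"],2),"w",round(s["gripper_width"],4))
    m=np.abs(np.array(rows)[:,1:]).max(0);print("max",m);print(str([rows]).replace(" ",""))
E
python3 -c "
from h import *
plan([.4314,-.3121,.235],-.42,8,-1)"
```

```text
t 1.4 pos [ 0.2332 -0.4981  0.2393] x-axis yaw -1.133 F [0.75 1.04 0.13] w 0.0852
max [0.0106 0.0339 0.0005 0.     0.     0.089 ]
[[[-1,-0.0106,-0.0323,0.0005,-0.0,0.0,-0.089],[-1,-0.0076,-0.0331,0.0005,-0.0,0.0,-0.089],[-1,-0.0047,-0.0337,0.0005,-0.0,0.0,-0.089],[-1,-0.0016,-0.0339,0.0005,-0.0,0.0,-0.089],[-1,0.0014,-0.0339,0.0005,-0.0,0.0,-0.089],[-1,0.0044,-0.0337,0.0005,-0.0,0.0,-0.089],[-1,0.0074,-0.0332,0.0005,-0.0,0.0,-0.089],[-1,0.0103,-0.0324,0.0005,-0.0,0.0,-0.089]]]
```

>>> {"name": "servo_tool", "arguments": {"moves": [[[-1,-0.011,-0.032,0,0,0,-0.089],[-1,-0.008,-0.033,0,0,0,-0.089],[-1,-0.005,-0.034,0,0,0,-0.089],[-1,-0.002,-0.034,0,0,0,-0.089],[-1,0.001,-0.034,0,0,0,-0.089],[-1,0.004,-0.034,0,0,0,-0.089],[-1,0.007,-0.033,0,0,0,-0.089],[-1,0.01,-0.032,0,0,0,-0.089]]], "force": 60}}

```text
time_s: 2.07
ee_pos: [0.4317, -0.3048, 0.2393]
orientation: [3.077, -0.624, 0.001]
ft_force: [0.4, -1.1, 0.3]
gripper_width: 0.0856
```

```bash
python3 - <<'E'
from h import *
from station import *
plan([.4314,-.3121,.175],-.42,4,-1)
f=grab_frame("wrist");cv2.imwrite("pics/w1.png",f["img"][:,:,::-1])
T=np.linalg.inv(np.array(f["extrinsics"]));print(np.round(T,3).tolist())
for t in("rod","rod_block"):
    for d in boxes_of("wrist",t)[:2]: print(t,round(d["confidence"],2),np.round(T[:3,:3]@d["location"]+T[:3,3],3))
E
```

```text
t 2.0667 pos [ 0.4317 -0.3048  0.2393] x-axis yaw -0.4005 F [ 0.41 -1.06  0.3 ] w 0.0856
max [0.0007 0.0017 0.0161 0.001  0.     0.005 ]
[[[-1,0.0006,0.0017,0.0161,0.001,-0.0,0.005],[-1,0.0006,0.0017,0.0161,0.001,-0.0,0.005],[-1,0.0006,0.0017,0.0161,0.001,-0.0,0.005],[-1,0.0007,0.0017,0.0161,0.001,-0.0,0.005]]]
[[0.921, 0.375, 0.106, 0.459], [-0.39, 0.886, 0.252, -0.241], [0.0, -0.274, 0.962, 0.374], [0.0, 0.0, 0.0, 1.0]]
rod 0.81 [ 0.434 -0.31   0.137]
rod 0.57 [ 0.426 -0.398  0.127]
rod_block 0.56 [ 0.544 -0.318  0.08 ]
```

View pics/w1.png

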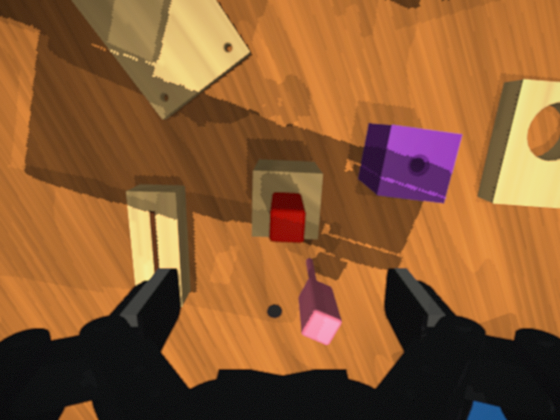

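The wrist view has the red handle's top at (287,231) on the block at about (287,202), square to the jaws. The pink look-alike at (320,325) is well clear of the finger line. I'll descend and grip.

>>> {"name": "servo_tool", "arguments": {"moves": [[[-1,0.002,0.004,0.02,0,0,0.005],[-1,0.002,0.003,0.022,0,0,0.005],[-1,0,0,0.022,0,0,0],[-1,0,0,0.022,0,0,0],[-1,0,0,0.022,0,0,0],[-1,0,0,0.015,0,0,0],[-1,0,0,0.01,0,0,0],[-1,0,0,0,0,0,0]]]}}

```text
time_s: 2.88
ee_pos: [0.4299, -0.3195, 0.1023]
orientation: [3.065, -0.661, 0.007]
ft_force: [-0.5, -0.3, 0.2]
gripper_width: 0.0853
```

```bash
python3 -c "
from h import *
plan([.4325,-.311,.105],-.41,2,-1)"
```

```text
t 2.8833 pos [ 0.4299 -0.3195  0.1023] x-axis yaw -0.4247 F [-0.49 -0.26  0.18] w 0.0853
max [0.0005 0.0044 0.0014 0.002  0.003  0.007 ]
[[[-1,-0.0005,-0.0044,-0.0014,0.002,-0.003,-0.007],[-1,-0.0005,-0.0044,-0.0014,0.002,-0.003,-0.007]]]
```

>>> {"name": "servo_tool", "arguments": {"moves": [[[-1,-0.0005,-0.0085,-0.003,0,-0.005,-0.012],[-1,0,0,0,0,0,0],[-1,0,0,0,0,0,0]]]}}

```text
time_s: 3.13
ee_pos: [0.433, -0.3122, 0.1071]
orientation: [3.069, -0.645, -0.0]
ft_force: [-0.5, 0.5, 0.5]
gripper_width: 0.085
```

```bash
python3 -c "
from h import *
plan([.4325,-.311,.105],-.41,1,-1)"
```

```text
t 3.1333 pos [ 0.433  -0.3122  0.1071] x-axis yaw -0.4141 F [-0.5   0.55  0.47] w 0.085
max [0.0009 0.0009 0.0021 0.005  0.001  0.004 ]
[[[-1,-0.0009,-0.0009,0.0021,0.005,-0.001,-0.004]]]
```

>>> {"name": "servo_tool", "arguments": {"moves": [[[-0.3,0,0,0.002,0.005,0,0],[0.2,0,0,0,0,0,0],[0.6,0,0,0,0,0,0],[1,0,0,0,0,0,0],[1,0,0,0,0,0,0],[1,0,0,0,0,0,0],[1,0,0,0,0,0,0],[1,0,0,0,0,0,0]]], "force": 60}}

```text
time_s: 3.8
ee_pos: [0.4342, -0.313, 0.1079]
orientation: [3.072, -0.645, 0.009]
ft_force: [1.1, 0.0, 0.3]
gripper_width: 0.0254
```

```bash
python3 - <<'E'
from h import *
from station import *
plan([.4325,-.311,.2],-.41,4,1)
print(get_state()["orientation"],get_state()["ft_force"])
E
```

```text
t 3.8 pos [ 0.4342 -0.313   0.1079] x-axis yaw -0.4136 F [1.07 0.   0.3 ] w 0.0254
max [0.0006 0.0003 0.023  0.     0.002  0.001 ]
[[[1,-0.0005,-0.0003,-0.023,0.0,-0.002,-0.001],[1,-0.0005,-0.0003,-0.023,0.0,-0.002,-0.001],[1,-0.0005,-0.0003,-0.023,0.0,-0.002,-0.001],[1,-0.0006,-0.0003,-0.023,0.0,-0.002,-0.001]]]
[ 3.0721149  -0.64454551  0.00881214] [1.06941369e+00 1.36198980e-04 2.97885884e-01]
```

>>> {"name": "servo_tool", "arguments": {"moves": [[[1,0,0,-0.01,0,0,0],[1,0,0,-0.025,0,0,0],[1,0,0,-0.035,0,0,0],[1,0,0,-0.035,0,0,0],[1,0,0,-0.035,0,0,0],[1,0,0,-0.035,0,0,0],[1,0,0,-0.02,0,0,0],[1,0,0,-0.01,0,0,0]]]}}

```text
time_s: 4.47
ee_pos: [0.431, -0.3104, 0.3235]
orientation: [-3.074, 0.645, 0.001]
ft_force: [-0.1, -0.8, -1.4]
gripper_width: 0.0254
```

```bash
python3 - <<'E'
from h import *
plan([*cw(-.008,-.07),.325],YAW,10,1)
E
```

```text
t 4.4667 pos [ 0.431  -0.3104  0.3235] x-axis yaw -0.4136 F [-0.14 -0.77 -1.35] w 0.0254
max [0.0143 0.025  0.0002 0.     0.     0.027 ]
[[[1,0.0085,-0.025,-0.0001,-0.0,0.0,-0.027],[1,0.0091,-0.0248,-0.0001,-0.0,0.0,-0.027],[1,0.0098,-0.0245,-0.0001,-0.0,0.0,-0.027],[1,0.0105,-0.0243,-0.0001,-0.0,0.0,-0.027],[1,0.0111,-0.024,-0.0001,-0.0,0.0,-0.027],[1,0.0118,-0.0236,-0.0001,-0.0,0.0,-0.027],[1,0.0124,-0.0233,-0.0002,-0.0,0.0,-0.027],[1,0.0131,-0.023,-0.0002,-0.0,0.0,-0.027],[1,0.0137,-0.0226,-0.0002,-0.0,0.0,-0.027],[1,0.0143,-0.0222,-0.0002,-0.0,0.0,-0.027]]]
```

>>> {"name": "servo_tool", "arguments": {"moves": [[[1,0.009,-0.025,0,0,0,-0.03],[1,0.011,-0.03,0,0,0,-0.035],[1,0.013,-0.032,0,0,0,-0.035],[1,0.014,-0.032,0,0,0,-0.035],[1,0.015,-0.031,0,0,0,-0.035],[1,0.015,-0.03,0,0,0,-0.035],[1,0.014,-0.025,0,0,0,-0.03],[1,0.008,-0.015,0,0,0,-0.02]]]}}

```text
time_s: 5.13
ee_pos: [0.5946, -0.1238, 0.3346]
orientation: [3.127, -0.242, 0.012]
ft_force: [-0.8, -0.8, -1.1]
gripper_width: 0.0253
```

```bash
python3 - <<'E'
from h import *
plan([*cw(-.008,-.07),.32],YAW,2,1)
E
```

```text
t 5.1333 pos [ 0.5946 -0.1238  0.3346] x-axis yaw -0.1543 F [-0.84 -0.77 -1.1 ] w 0.0253
max [0.0065 0.0054 0.0073 0.002  0.004  0.007 ]
[[[1,0.0064,-0.0054,0.0073,0.002,-0.004,-0.007],[1,0.0065,-0.0053,0.0073,0.002,-0.004,-0.007]]]
```

>>> {"name": "servo_tool", "arguments": {"moves": [[[1,0.006,-0.005,0.01,0.002,-0.004,-0.007],[1,0.004,-0.003,0.007,0.001,-0.003,-0.005],[1,0,0,0,0,0,0],[1,0,0,0,0,0,0]]]}}

```text
time_s: 5.47
ee_pos: [0.6068, -0.115, 0.3164]
orientation: [3.133, -0.216, -0.001]
ft_force: [0.4, -0.3, -1.3]
gripper_width: 0.0253
```

```bash
python3 - <<'E'
from h import *
plan([*cw(-.008,-.07),.305],YAW,1,1)
E
```

```text
t 5.4667 pos [ 0.6068 -0.115   0.3164] x-axis yaw -0.138 F [ 0.37 -0.25 -1.26] w 0.0253
max [0.0022 0.0002 0.0114 0.001  0.001  0.001 ]
[[[1,0.0022,-0.0002,0.0114,0.001,0.001,0.001]]]
```

>>> {"name": "servo_tool", "arguments": {"moves": [[[1,0.002,0,0.009,0.001,0.001,0.001],[1,0,0,0,0,0,0]]]}}

```text
time_s: 5.63
ee_pos: [0.6079, -0.1172, 0.3065]
orientation: [3.133, -0.223, -0.0]
ft_force: [-0.8, 0.2, -1.2]
gripper_width: 0.0256
```

```bash
python3 - <<'E'
from h import *
from station import *
plan([*cw(-.008,-.07),.305],YAW,1,1)
ims={}
for c in("scene","top","wrist"):
    f=grab_frame(c);ims[c]=f["img"][:,:,::-1].copy();cv2.imwrite(f"pics/{c}2.png",ims[c])
    np.savez(f"{c}2.npz",K=f["K"],E=f["extrinsics"])
a=np.hstack([crop(ims["scene"],215,175,120,90,3.333),crop(ims["top"],300,150,80,60,5)])
w=cv2.resize(ims["wrist"],(400,300));b=np.hstack([w,crop(ims["wrist"],200,150,200,150,2)])
cv2.imwrite("pics/crop2.png",np.vstack([a,b]))
E
```

```text
t 5.6333 pos [ 0.6079 -0.1172  0.3065] x-axis yaw -0.1418 F [-0.76  0.23 -1.16] w 0.0256
max [0.0009 0.0021 0.0015 0.     0.     0.002 ]
[[[1,0.0009,-0.0021,0.0015,0.0,0.0,-0.002]]]
```

View pics/crop2.png

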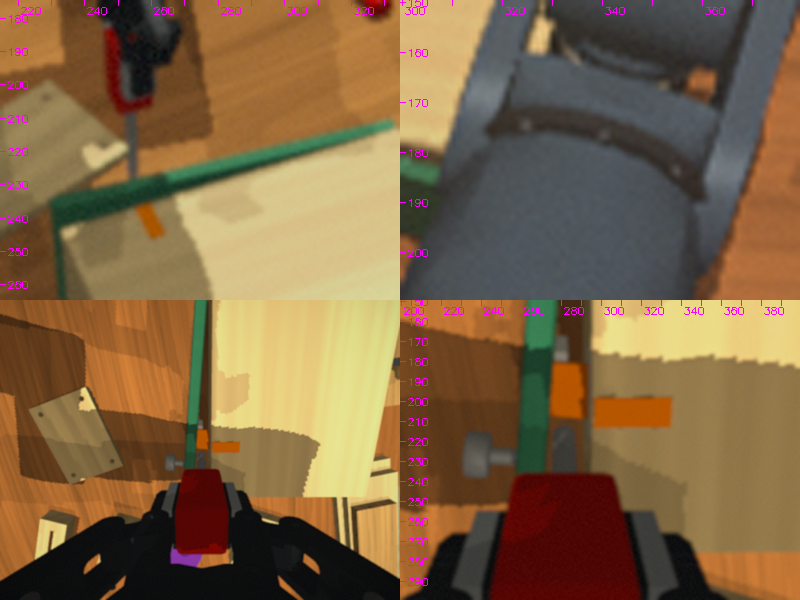

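The wrist view shows the pin tip at about (281,213), the orange hook in the gap at (283,195), the carcass edge at column ≈295 and the door's inner edge at column ≈276. I'll check those against the calibration.

```bash
python3 - <<'E'
from h import *
d=np.load("wrist2.npz");K,E=d["K"],d["E"]
Ti=np.linalg.inv(E)
def ray(u,v,z):
    r=np.linalg.inv(K)@[u,v,1]*[1,-1,-1];r=Ti[:3,:3]@r;o=Ti[:3,3];return (o+r*(z-o[2])/r[2])
def wc(p):
    c,s=np.cos(YAW),np.sin(YAW);q=np.array(p[:2])-C;return np.round([1e3*(c*q[0]+s*q[1]),1e3*(-s*q[0]+c*q[1])],1)
def pr(P):
    q=(E[:3,:3]@P+E[:3,3])*[1,-1,-1];p=K@q;return (p[:2]/p[2]).round(1)
g=lambda u,v:(200+(u-400)/2-.5,150+(v-300)/2-.5)
for zt in(.178,.182,.186):
    print(zt,"carcass edge",[wc(ray(*g(*q),zt)) for q in((590,355),(592,430))],"mark corners",[wc(ray(*g(*q),zt)) for q in((594,399),(594,427),(671,397),(671,426))],"door inner",[wc(ray(*g(*q),zt)) for q in((553,345),(548,430))])
print("hook at .144",[wc(ray(*g(*q),.144)) for q in((550,363),(550,418),(584,362),(581,419))])
tcp=np.array([.6079,-.1172,.3065])
for z in(.204,.22,.24): print(z,"pred pin axis px",pr(np.array([tcp[0],tcp[1],z])))
im=cv2.imread("pics/wrist2.png")
print("rows of pin greys");
for v in range(208,236,3): print(v,[tuple(int(a) for a in im[v,u]) for u in range(270,298,2)])
E
```

```text
0.178 carcass edge [array([  2. , -48.7]), array([  3., -79.])] mark corners [array([  3.7, -66.2]), array([  3.8, -77.7]), array([ 34.1, -65.5]), array([ 34.6, -77.4])] door inner [array([-12.4, -44.7]), array([-14.6, -78.9])]
0.182 carcass edge [array([  1.8, -48. ]), array([  2.8, -77.8])] mark corners [array([  3.5, -65.3]), array([  3.6, -76.6]), array([ 33.5, -64.5]), array([ 33.9, -76.3])] door inner [array([-12.3, -44.1]), array([-14.5, -77.8])]
0.186 carcass edge [array([  1.7, -47.3]), array([  2.7, -76.7])] mark corners [array([  3.3, -64.3]), array([  3.4, -75.5]), array([ 32.8, -63.6]), array([ 33.3, -75.1])] door inner [array([-12.2, -43.5]), array([-14.4, -76.6])]
hook at .144 [array([-14.3, -58. ]), array([-14.5, -83.1]), array([  0.6, -57.6]), array([ -0.6, -83.6])]
0.204 pred pin axis px [280.5 215.3]
0.22 pred pin axis px [280.5 221.9]
0.24 pred pin axis px [280.3 231.4]
rows of pin greys
208 [(57, 89, 41), (56, 85, 37), (42, 68, 73), (19, 62, 114), (15, 66, 125), (14, 71, 137), (1, 72, 144), (0, 73, 147), (0, 78, 158), (0, 79, 162), (0, 73, 148), (11, 54, 103), (4
[... 1145 characters left out ...]
 57, 59), (50, 56, 60), (35, 53, 79), (26, 56, 87), (39, 65, 81), (42, 67, 82), (54, 88, 106)]
229 [(46, 71, 29), (37, 60, 47), (29, 55, 86), (46, 56, 68), (49, 55, 57), (51, 57, 59), (52, 58, 61), (52, 58, 59), (51, 56, 59), (37, 54, 76), (31, 58, 88), (39, 64, 79), (39, 65, 79), (55, 90, 109)]
232 [(48, 73, 32), (36, 58, 52), (27, 54, 86), (48, 55, 65), (52, 56, 58), (51, 55, 57), (51, 58, 59), (51, 57, 61), (51, 57, 59), (40, 54, 74), (26, 55, 87), (36, 59, 76), (40, 64, 78), (58, 93, 112)]
235 [(40, 62, 43), (28, 51, 60), (24, 48, 85), (43, 50, 66), (48, 51, 63), (45, 49, 62), (45, 50, 63), (47, 51, 65), (45, 50, 63), (36, 48, 73), (23, 48, 85), (31, 53, 78), (36, 57, 79), (51, 80, 105)]
```

>>> {"name": "servo_tool", "arguments": {"moves": [[[1,0.0025,-0.001,0.005,0,0,-0.002],[1,0,0,0.004,0,0,0],[1,0,0,0,0,0,0]]]}}

```text
time_s: 6.03
ee_pos: [0.6113, -0.117, 0.2998]
orientation: [3.133, -0.22, 0.006]
ft_force: [-0.2, 0.2, -1.9]
gripper_width: 0.0256
```

```bash
cat >> h.py <<'E'
def rel():
    from station import get_state
    s=get_state();p=np.array(s["ee_pos"]);R=Ro.from_rotvec(s["orientation"]).as_matrix()
    c,q=np.cos(YAW),np.sin(YAW);d=p[:2]-C
    print("t",round(s["time_s"],2),"cup x,y mm",round(1e3*(c*d[0]+q*d[1]),2),round(1e3*(-q*d[0]+c*d[1]),2),"tcp z",round(p[2]*1e3,2),"yaw-YAW",round(float(np.arctan2(R[1,0],R[0,0]))-YAW,4),"tilt tool",np.round([-R[2,0]*-1,R[2,1]],4),"Fcup",np.round([c*s["ft_force"][0]+q*s["ft_force"][1],-q*s["ft_force"][0]+c*s["ft_force"][1],s["ft_force"][2]],2),"w",round(s["gripper_width"]*1e3,1))
E
python3 -c "
from h import *
rel()"
```

```text
t 6.03 cup x,y mm -5.54 -71.43 tcp z 299.81 yaw-YAW -0.0007 tilt tool [0.0041 0.001 ] Fcup [-0.19  0.22 -1.93] w 25.6
```

>>> {"name": "servo_tool", "arguments": {"moves": [[[1,-0.0007,0,0.007,0,0,0],[1,0,0,0.01,0,0,0],[1,0,0,0.007,0,0,0],[1,0,0,0,0,0,0]]]}}

```text
time_s: 6.37
ee_pos: [0.6104, -0.1168, 0.273]
orientation: [3.133, -0.22, 0.006]
ft_force: [0.5, 1.0, -1.6]
gripper_width: 0.0253
```

```bash
python3 -c "
from h import *
rel()"
```

```text
t 6.37 cup x,y mm -6.43 -71.38 tcp z 272.97 yaw-YAW -0.0007 tilt tool [0.0038 0.0009] Fcup [ 0.39  1.05 -1.58] w 25.3
```

>>> {"name": "servo_tool", "arguments": {"moves": [[[1,0,0,0.006,0,-0.003,0],[1,0,0,0.005,0,0,0],[1,0,0,0.003,0,0,0],[1,0,0,0,0,0,0]]]}}

```text
time_s: 6.7
ee_pos: [0.6102, -0.1167, 0.2567]
orientation: [3.133, -0.22, -0.001]
ft_force: [-0.3, -0.3, -1.1]
gripper_width: 0.0254
```

```bash
python3 -c "
from h import *
rel()"
```

```text
t 6.7 cup x,y mm -6.61 -71.3 tcp z 256.67 yaw-YAW -0.0005 tilt tool [-0.0008  0.0008] Fcup [-0.3  -0.31 -1.08] w 25.4
```

>>> {"name": "servo_tool", "arguments": {"moves": [[[1,0,0,0.002,0,0,0],[1,0,0,0.002,0,0,0],[1,0,0,0.001,0,0,0]]]}}

```text
time_s: 6.95
ee_pos: [0.6105, -0.1167, 0.2517]
orientation: [3.133, -0.219, -0.0]
ft_force: [-0.0, -0.7, -1.0]
gripper_width: 0.0253
```

>>> {"name": "servo_tool", "arguments": {"moves": [[[1,0,0,0.002,0,0,0],[1,0,0,0.001,0,0,0]]]}}

```text
time_s: 7.12
ee_pos: [0.6106, -0.1168, 0.2486]
orientation: [3.133, -0.219, 0.001]
ft_force: [-0.1, 0.4, -0.4]
gripper_width: 0.0254
```

```bash
python3 -c "
from h import *
rel()"
```

```text
t 7.12 cup x,y mm -6.24 -71.32 tcp z 248.64 yaw-YAW -0.0005 tilt tool [0.0005 0.0009] Fcup [-0.13  0.35 -0.41] w 25.4
```

>>> {"name": "servo_tool", "arguments": {"moves": [[[1,0,0,0.0015,0,0,0],[1,0,0,0,0,0,0]]]}}

```text
time_s: 7.28
ee_pos: [0.6109, -0.1168, 0.2475]
orientation: [3.133, -0.219, 0.002]
ft_force: [-1.1, -1.1, 3.8]
gripper_width: 0.0253
```

>>> {"name": "servo_tool", "arguments": {"moves": [[[1,0,0,0.0015,0,0,0],[1,0,0,0,0,0,0]]]}}

```text
time_s: 7.45
ee_pos: [0.6113, -0.1169, 0.2469]
orientation: [3.132, -0.219, 0.005]
ft_force: [0.2, 0.7, 2.4]
gripper_width: 0.0253
```

>>> {"name": "servo_tool", "arguments": {"moves": [[[1,0,0,0.0015,0,0,0],[1,0,0,0,0,0,0]]]}}

```text
time_s: 7.62
ee_pos: [0.6117, -0.117, 0.246]
orientation: [3.132, -0.219, 0.008]
ft_force: [-0.8, 0.5, 3.7]
gripper_width: 0.0253
```

>>> {"name": "servo_tool", "arguments": {"moves": [[[1,-0.001,0,0.0015,0,-0.007,0],[1,-0.0003,0,0.0015,0,-0.001,0],[1,-0.0003,0,0.0015,0,-0.001,0]]]}}

```text
time_s: 7.87
ee_pos: [0.6106, -0.1168, 0.2422]
orientation: [3.133, -0.219, -0.004]
ft_force: [0.2, 1.2, 4.2]
gripper_width: 0.0255
```

```bash
python3 -c "
from h import *
rel()"
```

```text
t 7.87 cup x,y mm -6.24 -71.35 tcp z 242.23 yaw-YAW -0.0004 tilt tool [-0.0024  0.0014] Fcup [0.05 1.26 4.15] w 25.5
```

Depth is about 6 mm with the force on track. Continuing.

>>> {"name": "servo_tool", "arguments": {"moves": [[[1,0,0,0.0015,0,-0.0005,0],[1,0,0,0.0015,0,-0.0005,0]]]}}

```text
time_s: 8.03
ee_pos: [0.6107, -0.1168, 0.2392]
orientation: [3.133, -0.219, -0.005]
ft_force: [-0.4, 0.4, 5.3]
gripper_width: 0.0255
```

>>> {"name": "servo_tool", "arguments": {"moves": [[[1,0,0,0.0015,0,0,0],[1,0,0,0.0006,0,-0.0005,0]]]}}

```text
time_s: 8.2
ee_pos: [0.6107, -0.1168, 0.237]
orientation: [3.133, -0.219, -0.005]
ft_force: [-0.0, 0.3, 6.0]
gripper_width: 0.0254
```

```bash
python3 -c "
from h import *
rel()"
```

```text
t 8.2 cup x,y mm -6.09 -71.37 tcp z 237.01 yaw-YAW -0.0005 tilt tool [-0.0034  0.0015] Fcup [-0.06  0.28  6.03] w 25.4
```

>>> {"name": "servo_tool", "arguments": {"moves": [[[1,-0.002,0,-0.0008,0,0.002,0],[1,-0.003,0,0,0,0,0],[1,-0.003,-0.0003,0,0,0,0],[1,-0.003,-0.0003,0,0,0,0]]]}}

```text
time_s: 8.53
ee_pos: [0.6007, -0.1147, 0.2382]
orientation: [3.132, -0.22, 0.002]
ft_force: [-0.7, -0.1, 5.6]
gripper_width: 0.0257
```

```bash
python3 -c "
from h import *
rel()"
```

```text
t 8.53 cup x,y mm -16.31 -70.7 tcp z 238.15 yaw-YAW -0.0005 tilt tool [0.0013 0.0014] Fcup [-0.72 -0.23  5.62] w 25.7
```

>>> {"name": "servo_tool", "arguments": {"moves": [[[1,-0.004,-0.0005,0.0004,0,0,0],[1,-0.005,-0.0006,0,0,0,0],[1,-0.005,-0.0007,0,0,0,0],[1,-0.005,-0.0008,0,0,0,0]]]}}

```text
time_s: 8.87
ee_pos: [0.5827, -0.1099, 0.2384]
orientation: [3.131, -0.22, 0.007]
ft_force: [1.3, -0.7, 6.0]
gripper_width: 0.0252
```

```bash
python3 -c "
from h import *
rel()"
```

```text
t 8.87 cup x,y mm -34.86 -68.42 tcp z 238.37 yaw-YAW -0.0007 tilt tool [0.0048 0.0023] Fcup [ 1.34 -0.52  5.97] w 25.2
```

>>> {"name": "servo_tool", "arguments": {"moves": [[[1,-0.005,-0.0008,0.0004,0,-0.004,0],[1,-0.005,-0.0009,0,0,0,0],[1,-0.004,-0.001,0,0,0,0],[1,0,0,0,0,0,0]]]}}

```text
time_s: 9.2
ee_pos: [0.5688, -0.1051, 0.2387]
orientation: [3.131, -0.22, 0.005]
ft_force: [-0.5, 0.7, 5.4]
gripper_width: 0.0253
```

```bash
python3 - <<'E'
from h import *
from station import *
rel()
ims=[]
for c,a in(("scene",(170,160,240,180)),("wrist",(0,0,560,420))):
    f=grab_frame(c);im=f["img"][:,:,::-1].copy();cv2.imwrite(f"pics/{c}3.png",im);ims.append(crop(im,*a,400/a[2]))
cv2.imwrite("pics/crop3.png",np.hstack(ims))
E
```

```text
t 9.2 cup x,y mm -49.31 -65.56 tcp z 238.68 yaw-YAW -0.0008 tilt tool [0.0034 0.0025] Fcup [-0.56  0.61  5.42] w 25.3
```

View pics/crop3.png

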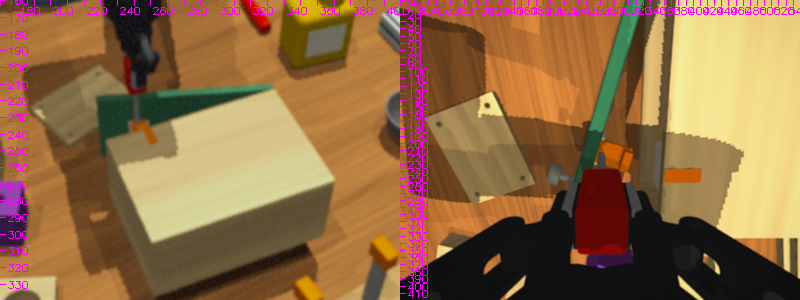

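Door is following the rod, at about 0.28 rad by the rod's position, so the barb is past the keeper. In the scene view the pin is at (235,230), with the hook clear of the keeper. I'll ease off the hook and then draw along the arc.

>>> {"name": "servo_tool", "arguments": {"moves": [[[1,0,0,-0.003,0,-0.003,0],[1,0,0,-0.004,0,0,0],[1,0,0,-0.004,0,0,0],[1,0,0,-0.004,0,0,0],[1,0,0,-0.002,0,0,0],[1,0,0,0,0,0,0]]]}}

```text
time_s: 9.8
ee_pos: [0.5682, -0.1051, 0.2557]
orientation: [3.132, -0.22, -0.005]
ft_force: [-0.3, 0.5, -0.2]
gripper_width: 0.0255
```

```bash
cat >> h.py <<'E'
def arc(t0,t1,n,k0,k1,zc=0,first=True):
    from station import get_state
    s=get_state();p=np.array(s["ee_pos"]);c,q=np.cos(YAW),np.sin(YAW);d=p[:2]-C
    cur=np.array([c*d[0]+q*d[1],-q*d[0]+c*d[1]])*1e3
    f=lambda t:np.array([2-200*np.sin(t)+4*np.cos(t),130-200*np.cos(t)-4*np.sin(t)])
    rows=[]
    for t in np.linspace(t0,t1,n+1)[1:]:
        rows.append([1,round((f(t)-cur)[0]/1e3,4),round(-(f(t)-cur)[1]/1e3,4),0,0,0,0]);cur=f(t)
    print(str([rows]).replace(" ",""))
E
python3 -c "
from h import *
rel();arc(.28,1.05,20,0,0)"
```

```text
t 9.8 cup x,y mm -49.88 -65.66 tcp z 255.69 yaw-YAW -0.0009 tilt tool [-0.0031  0.0024] Fcup [-0.39  0.42 -0.23] w 25.5
[[[1,np.float64(-0.007),np.float64(-0.0045),0,0,0,0],[1,np.float64(-0.0073),np.float64(-0.0024),0,0,0,0],[1,np.float64(-0.0072),np.float64(-0.0027),0,0,0,0],[1,np.float64(-0.0071),np.float64(-0.003),0,0,0,0],[1,np.float64(-0.007),np.float64(-0.0032),0,0,0,0],[1,np.float64(-0.0069),np.float64(-0.0035),0,0,0,0],[1,np.float64(-0.0067),np.float64(-0.0038),0,0,0,0],[1,np.float64(-0.0066),np.float64(-0.004),0,0,0,0],[1,np.float64(-0.0064),np.float64(-0.0043),0,0,0,0],[1,np.float64(-0.0062),np.float64(-0.0045),0,0,0,0],[1,np.float64(-0.0061),np.float64(-0.0047),0,0,0,0],[1,np.float64(-0.0059),np.float64(-0.005),0,0,0,0],[1,np.float64(-0.0057),np.float64(-0.0052),0,0,0,0],[1,np.float64(-0.0055),np.float64(-0.0054),0,0,0,0],[1,np.float64(-0.0053),np.float64(-0.0056),0,0,0,0],[1,np.float64(-0.005),np.float64(-0.0058),0,0,0,0],[1,np.float64(-0.0048),np.float64(-0.006),0,0,0,0],[1,np.float64(-0.0046),np.float64(-0.0062),0,0,0,0],[1,np.float64(-0.0043),np.float64(-0.0064),0,0,0,0],[1,np.float64(-0.0041),np.float64(-0.0065),0,0,0,0]]]
```

>>> {"name": "servo_tool", "arguments": {"moves": [[[1,-0.004,-0.002,0,0,0.002,0],[1,-0.006,-0.0023,0,0,0,0],[1,-0.0072,-0.0027,0,0,0,0],[1,-0.0071,-0.003,0,0,0,0],[1,-0.007,-0.0032,0,0,0,0],[1,-0.0069,-0.0035,0,0,0,0],[1,-0.0067,-0.0038,0,0,0,0],[1,-0.005,-0.003,0,0,0,0]]]}}

```text
time_s: 10.47
ee_pos: [0.5166, -0.0719, 0.2544]
orientation: [3.132, -0.22, -0.005]
ft_force: [1.3, -0.9, -0.7]
gripper_width: 0.0255
```

```bash
sed -i 's/rows.append(\[1,round(\(.*\),4),round(\(.*\),4),0,0,0,0\])/rows.append([1,round(float(\1),4),round(float(\2),4),0,0,0,0])/' h.py; python3 - <<'E'
from h import *
from station import get_state
rel()
p=np.array(get_state()["ee_pos"])[:2]-C
c,q=np.cos(YAW),np.sin(YAW);x=(c*p[0]+q*p[1])*1e3-2;y=(-q*p[0]+c*p[1])*1e3-130
r=np.hypot(x,y);t=np.arctan2(-x,-y)+np.arcsin(4/r);print("theta",t,"r",r)
arc(t,1.05,int(np.ceil((1.05-t)*25)),0,0)
E
```

```text
t 10.47 cup x,y mm -105.55 -39.96 tcp z 254.39 yaw-YAW -0.0012 tilt tool [-0.0029  0.0023] Fcup [ 1.45 -0.71 -0.66] w 25.5
theta 0.5840773290796886 r 201.12902308199767
[[[1,-0.0059,-0.0052,0,0,0,0],[1,-0.0063,-0.0045,0,0,0,0],[1,-0.0061,-0.0048,0,0,0,0],[1,-0.0059,-0.005,0,0,0,0],[1,-0.0057,-0.0052,0,0,0,0],[1,-0.0055,-0.0054,0,0,0,0],[1,-0.0053,-0.0057,0,0,0,0],[1,-0.0051,-0.0059,0,0,0,0],[1,-0.0049,-0.0061,0,0,0,0],[1,-0.0046,-0.0062,0,0,0,0],[1,-0.0044,-0.0064,0,0,0,0],[1,-0.0041,-0.0066,0,0,0,0]]]
```

>>> {"name": "servo_tool", "arguments": {"moves": [[[1,-0.0059,-0.0048,0,0,0.002,0],[1,-0.0063,-0.0046,0,0,0,0],[1,-0.0061,-0.0048,0,0,0,0],[1,-0.0059,-0.005,0,0,0,0],[1,-0.0057,-0.0052,0,0,0,0],[1,-0.005,-0.005,0,0,0,0],[1,-0.004,-0.0045,0,0,0,0],[1,-0.003,-0.0036,0,0,0,0]]]}}

```text
time_s: 11.13
ee_pos: [0.4758, -0.024, 0.2546]
orientation: [3.132, -0.22, -0.0]
ft_force: [1.0, -0.1, -0.6]
gripper_width: 0.0253
```

```bash
cat > th.py <<'E'
from h import *
from station import get_state
rel()
p=np.array(get_state()["ee_pos"])[:2]-C
c,q=np.cos(YAW),np.sin(YAW);x=(c*p[0]+q*p[1])*1e3-2;y=(-q*p[0]+c*p[1])*1e3-130
r=np.hypot(x,y);t=np.arctan2(-x,-y)+np.arcsin(4/r);print("theta",t,"r",r)
arc(t,1.06,max(1,int(np.ceil((1.06-t)*25))),0,0)
E
python3 th.py
```

```text
t 11.13 cup x,y mm -152.61 1.84 tcp z 254.62 yaw-YAW -0.0007 tilt tool [-0.0001  0.0024] Fcup [ 1.03  0.06 -0.61] w 25.3
theta 0.8985877373610087 r 200.82038601308048
[[[1,-0.0034,-0.0055,0,0,0,0],[1,-0.0039,-0.0052,0,0,0,0],[1,-0.0037,-0.0053,0,0,0,0],[1,-0.0035,-0.0054,0,0,0,0],[1,-0.0034,-0.0055,0,0,0,0]]]
```

>>> {"name": "servo_tool", "arguments": {"moves": [[[1,-0.0034,-0.0052,0,0,0,0],[1,-0.0039,-0.0052,0,0,0,0],[1,-0.0035,-0.005,0,0,0,0],[1,-0.0025,-0.004,0,0,0,0],[1,-0.002,-0.0032,0,0,0,0],[1,-0.001,-0.0018,0,0,0,0],[1,0,0,0,0,0,0]]]}}

```text
time_s: 11.72
ee_pos: [0.4614, 0.0062, 0.2546]
orientation: [3.132, -0.219, -0.001]
ft_force: [0.2, 0.4, -1.4]
gripper_width: 0.0256
```

```bash
python3 th.py; python3 - <<'E'
from h import *
from station import *
ims=[]
for c,a in(("scene",(120,140,240,180)),("wrist",(0,0,560,420))):
    f=grab_frame(c);im=f["img"][:,:,::-1].copy();cv2.imwrite(f"pics/{c}4.png",im);ims.append(crop(im,*a,400/a[2]))
    np.savez(f"{c}4.npz",K=f["K"],E=f["extrinsics"])
cv2.imwrite("pics/crop4.png",np.hstack(ims))
E
```

```text
t 11.72 cup x,y mm -171.12 29.7 tcp z 254.56 yaw-YAW 0.0001 tilt tool [-0.0004  0.0024] Fcup [ 0.12  0.47 -1.44] w 25.6
theta 1.0656677407462103 r 200.0775818523551
[[[1,0.0006,0.001,0,0,0,0]]]
```

View pics/crop4.png

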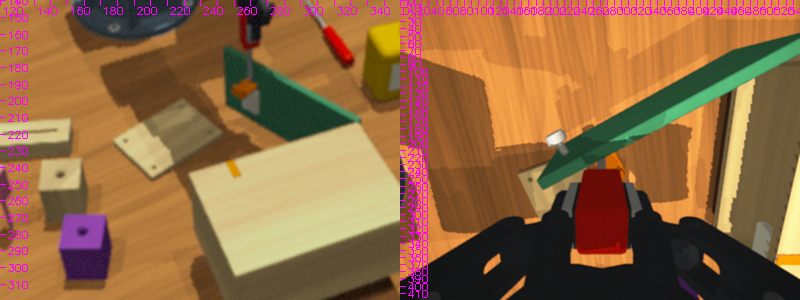

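The door stands at about 61° with the pin against its inner face, and the empty block shows at (158,250) in the scene view. Backing off the face and lifting out.

>>> {"name": "servo_tool", "arguments": {"moves": [[[1,0.002,0.0035,0,0,0,0],[1,0.001,0.0015,-0.002,0,0,0],[1,0,0,-0.01,0,0,0],[1,0,0,-0.02,0,0,0],[1,0,0,-0.02,0,0,0],[1,0,0,-0.018,0,0,0],[1,0,0,-0.01,0,0,0],[1,0,0,0,0,0,0]]]}}

```text
time_s: 12.48
ee_pos: [0.4643, -0.0016, 0.3412]
orientation: [3.131, -0.223, -0.002]
ft_force: [-0.4, -0.6, -0.6]
gripper_width: 0.0253
```

```bash
python3 -c "
from h import *
plan([.4342,-.313,.32],-.4136,11,1)"
```

```text
t 12.4833 pos [ 0.4643 -0.0016  0.3412] x-axis yaw -0.1421 F [-0.36 -0.57 -0.6 ] w 0.0253
max [0.0082 0.0284 0.002  0.     0.     0.025 ]
[[[1,0.0013,0.0284,0.002,0.0,0.0,0.025],[1,0.002,0.0284,0.002,0.0,0.0,0.025],[1,0.0027,0.0283,0.002,0.0,0.0,0.025],[1,0.0034,0.0282,0.002,0.0,0.0,0.025],[1,0.0041,0.0281,0.002,0.0,0.0,0.025],[1,0.0048,0.028,0.002,0.0,0.0,0.025],[1,0.0055,0.0279,0.002,0.0,0.0,0.025],[1,0.0062,0.0278,0.002,0.0,0.0,0.025],[1,0.0069,0.0276,0.0019,0.0,0.0,0.025],[1,0.0075,0.0274,0.0019,0.0,0.0,0.025],[1,0.0082,0.0272,0.0019,0.0,0.0,0.025]]]
```

>>> {"name": "servo_tool", "arguments": {"moves": [[[1,0.001,0.02,0.001,0,0,0.018],[1,0.002,0.032,0.002,0,0,0.028],[1,0.003,0.036,0.002,0,0,0.031],[1,0.004,0.036,0.002,0,0,0.031],[1,0.005,0.036,0.002,0,0,0.031],[1,0.007,0.036,0.002,0,0,0.031],[1,0.007,0.035,0.002,0,0,0.031],[1,0.006,0.022,0.002,0,0,0.02]]]}}

```text
time_s: 13.15
ee_pos: [0.4362, -0.2641, 0.3272]
orientation: [3.088, -0.572, 0.003]
ft_force: [0.1, 0.2, -0.4]
gripper_width: 0.0251
```

```bash
python3 -c "
from h import *
plan([.4342,-.313,.30],-.4136,3,1)"
```

```text
t 13.15 pos [ 0.4362 -0.2641  0.3272] x-axis yaw -0.3665 F [ 0.14  0.19 -0.4 ] w 0.0251
max [0.0057 0.0154 0.0091 0.     0.001  0.016 ]
[[[1,0.0052,0.0154,0.0091,0.0,-0.001,0.016],[1,0.0055,0.0154,0.0091,0.0,-0.001,0.016],[1,0.0057,0.0153,0.0091,0.0,-0.001,0.016]]]
```

>>> {"name": "servo_tool", "arguments": {"moves": [[[1,0.006,0.016,0.009,0,-0.001,0.016],[1,0.006,0.016,0.01,0,-0.001,0.016],[1,0.003,0.008,0.01,0,-0.001,0.008],[1,0,0,0.01,0,0,0],[1,0,0,0.01,0,0,0],[1,0,0,0.005,0,0,0],[1,0,0,0,0,0,0],[1,0,0,0,0,0,0]]]}}

```text
time_s: 13.82
ee_pos: [0.4328, -0.3113, 0.2672]
orientation: [-3.073, 0.645, 0.007]
ft_force: [0.1, 0.1, -0.4]
gripper_width: 0.0259
```

```bash
python3 -c "
from h import *
plan([.4342,-.313,.20],-.4136,4,1)"
```

```text
t 13.8167 pos [ 0.4328 -0.3113  0.2672] x-axis yaw -0.4139 F [ 0.1   0.12 -0.37] w 0.0259
max [0.0006 0.0003 0.0168 0.     0.001  0.    ]
[[[1,0.0006,0.0003,0.0168,-0.0,0.001,-0.0],[1,0.0006,0.0003,0.0168,-0.0,0.001,-0.0],[1,0.0005,0.0002,0.0168,-0.0,0.001,-0.0],[1,0.0005,0.0002,0.0168,-0.0,0.001,-0.0]]]
```

>>> {"name": "servo_tool", "arguments": {"moves": [[[1,0.002,0.001,0.012,0,0.004,0],[1,0,0,0.018,0,0,0],[1,0,0,0.015,0,0,0],[1,0,0,0.007,0,0,0],[1,0,0,0,0,0,0],[1,0,0,0,0,0,0]]]}}

```text
time_s: 14.32
ee_pos: [0.4368, -0.3107, 0.2175]
orientation: [3.074, -0.637, 0.008]
ft_force: [0.1, 0.1, -0.5]
gripper_width: 0.0252
```

```bash
python3 -c "
from h import *
plan([.4342,-.313,.195],-.4136,2,1)
from station import *
f=grab_frame('scene');im=f['img'][:,:,::-1].copy();a=crop(im,110,180,80,60,5)
f=grab_frame('wrist');im2=f['img'][:,:,::-1].copy();b=crop(im2,200,120,160,120,2.5)
cv2.imwrite('pics/crop5.png',np.hstack([a,b]))"
```

```text
t 14.3167 pos [ 0.4368 -0.3107  0.2175] x-axis yaw -0.4084 F [ 0.08  0.13 -0.5 ] w 0.0252
max [0.0008 0.0016 0.0112 0.     0.003  0.003 ]
[[[1,-0.0008,0.0016,0.0112,0.0,-0.003,0.003],[1,-0.0008,0.0016,0.0112,0.0,-0.003,0.003]]]
```

View pics/crop5.png

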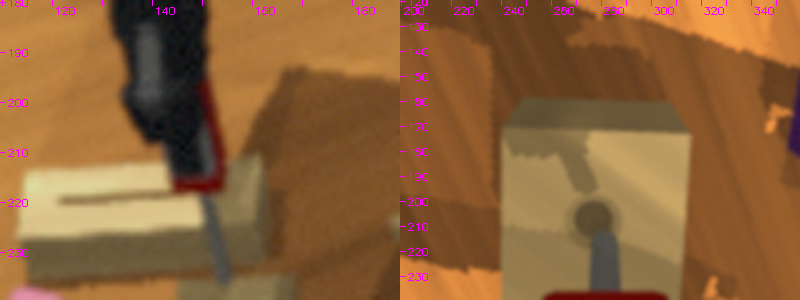

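>>> {"name": "servo_tool", "arguments": {"moves": [[[1,-0.0015,0.003,0.01,0,-0.005,0.005],[1,0,0,0.007,0,0,0],[1,0,0,0,0,0,0],[1,0,0,0,0,0,0]]]}}

```text
time_s: 14.75
ee_pos: [0.4347, -0.3139, 0.201]
orientation: [3.072, -0.645, 0.005]
ft_force: [-0.6, -0.1, -1.0]
gripper_width: 0.0252
```

```bash
python3 -c "
from h import *
plan([.4337,-.3127,.185],-.4136,2,1)"
```

```text
t 14.75 pos [ 0.4347 -0.3139  0.201 ] x-axis yaw -0.4141 F [-0.58 -0.08 -1.04] w 0.0252
max [0.0007 0.0004 0.008  0.001  0.002  0.    ]
[[[1,-0.0007,-0.0004,0.008,0.001,-0.002,-0.0],[1,-0.0007,-0.0004,0.008,0.001,-0.002,-0.0]]]
```

>>> {"name": "servo_tool", "arguments": {"moves": [[[1,-0.001,-0.001,0.008,0.001,-0.003,0],[1,0,0,0.008,0,0,0],[1,0,0,0.006,0,0,0],[1,0,0,0.006,0,0,0],[1,0,0,0.003,0,0,0]]]}}

```text
time_s: 15.17
ee_pos: [0.4342, -0.3127, 0.1672]
orientation: [3.073, -0.646, 0.001]
ft_force: [-0.2, -0.3, -0.8]
gripper_width: 0.0253
```

```bash
python3 -c "
from h import *
plan([.4337,-.3127,.12],-.4136,5,1)"
```

```text
t 15.1667 pos [ 0.4342 -0.3127  0.1672] x-axis yaw -0.4143 F [-0.21 -0.27 -0.78] w 0.0253
max [0.0001 0.     0.0094 0.     0.     0.    ]
[[[1,-0.0001,0.0,0.0094,0.0,-0.0,-0.0],[1,-0.0001,0.0,0.0094,0.0,-0.0,-0.0],[1,-0.0001,0.0,0.0094,0.0,-0.0,-0.0],[1,-0.0001,0.0,0.0094,0.0,-0.0,-0.0],[1,-0.0001,0.0,0.0094,0.0,-0.0,-0.0]]]
```

Tip is in the hole (tip z ≈ 0.065) with no contact force. Continuing down.

>>> {"name": "servo_tool", "arguments": {"moves": [[[1,-0.0003,0,0.008,0,0,0],[1,0,0,0.009,0,0,0],[1,0,0,0.009,0,0,0],[1,0,0,0.008,0,0,0],[1,0,0,0.006,0,0,0],[1,0,0,0.003,0,0,0],[1,0,0,0,0,0,0]]]}}

```text
time_s: 15.75
ee_pos: [0.4334, -0.3121, 0.1179]
orientation: [3.074, -0.646, -0.002]
ft_force: [0.5, 0.4, -1.7]
gripper_width: 0.0254
```

```bash
python3 -c "
from h import *
plan([.4337,-.3127,.108],-.4136,3,1)"
```

```text
t 15.75 pos [ 0.4334 -0.3121  0.1179] x-axis yaw -0.4143 F [ 0.48  0.35 -1.67] w 0.0254
max [0.0002 0.0001 0.0033 0.     0.     0.    ]
[[[1,0.0002,0.0001,0.0033,0.0,0.0,-0.0],[1,0.0002,0.0001,0.0033,0.0,0.0,-0.0],[1,0.0002,0.0001,0.0033,0.0,0.0,-0.0]]]
```

>>> {"name": "servo_tool", "arguments": {"moves": [[[1,0,0,0.004,0,0,0],[1,0,0,0.003,0,0,0],[1,0,0,0.001,0,0,0],[1,0,0,0,0,0,0]]]}}

```text
time_s: 16.08
ee_pos: [0.4338, -0.3124, 0.1096]
orientation: [3.074, -0.646, -0.0]
ft_force: [-0.1, 0.3, -0.6]
gripper_width: 0.0255
```

>>> {"name": "servo_tool", "arguments": {"moves": [[[1,0,0,0.001,0,0,0],[1,0,0,0.001,0,0,0]]]}}

```text
time_s: 16.25
ee_pos: [0.434, -0.3126, 0.1079]
orientation: [3.073, -0.646, 0.001]
ft_force: [0.5, -0.1, 0.5]
gripper_width: 0.0252
```

>>> {"name": "servo_tool", "arguments": {"moves": [[[1,0,0,0.001,0,0,0],[1,0,0,0.0005,0,0,0]]]}}

```text
time_s: 16.42
ee_pos: [0.4341, -0.3127, 0.1079]
orientation: [3.073, -0.646, 0.002]
ft_force: [-0.9, 0.3, -0.5]
gripper_width: 0.0258
```

>>> {"name": "servo_tool", "arguments": {"moves": [[[0.3,0,0,0,0,0,0],[0.2,0,0,0,0,0,0],[0,0,0,0,0,0,0],[-0.3,0,0,0,0,0,0],[-0.5,0,0,0,0,0,0],[-0.5,0,0,0,0,0,0],[-0.5,0,0,0,0,0,0]]]}}

```text
time_s: 17.0
ee_pos: [0.4346, -0.3131, 0.1084]
orientation: [3.072, -0.645, 0.004]
ft_force: [0.0, -0.4, 0.6]
gripper_width: 0.0643
```

>>> {"name": "servo_tool", "arguments": {"moves": [[[-0.5,0,0,-0.008,0,0,0],[-0.5,0,0,-0.015,0,0,0],[-0.5,0,0,-0.03,0,0,0],[-0.5,0,0,-0.035,0,0,0],[-0.5,0,0,-0.035,0,0,0],[-0.5,0,0,-0.03,0,0,0],[-0.5,0,0,-0.015,0,0,0],[-0.5,0,0,0,0,0,0]]]}}

```text
time_s: 17.67
ee_pos: [0.4332, -0.3117, 0.287]
orientation: [3.073, -0.646, 0.001]
ft_force: [-0.2, -0.3, 0.5]
gripper_width: 0.0641
```

```bash
python3 -c "
from h import *
from station import *
f=grab_frame('scene');im=f['img'][:,:,::-1].copy();a=cv2.resize(im,(400,300));a2=crop(im,110,205,80,60,5)
f=grab_frame('wrist');im2=f['img'][:,:,::-1].copy();b=cv2.resize(im2,(400,300))
T=np.linalg.inv(np.array(f['extrinsics']))
for d in boxes_of('wrist','rod')[:2]: print(d['confidence'],(T[:3,:3]@d['location']+T[:3,3]).round(4))
f=grab_frame('top');im3=f['img'][:,:,::-1].copy();c=crop(im3,240,100,200,150,2)
cv2.imwrite('pics/crop6.png',np.vstack([np.hstack([a,a2]),np.hstack([b,c])]))"
```

```text
0.79 [ 0.4391 -0.312   0.1412]
0.75 [ 0.4225 -0.3963  0.1281]
```

View pics/crop6.png

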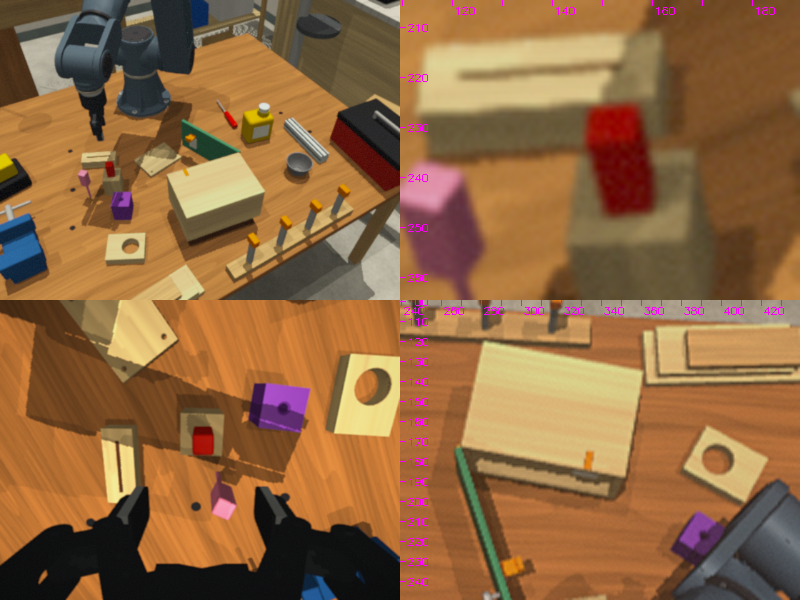

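The handle's top corner at scene (147,226) matches its starting pixels. The handle sits flat on the block, the door is well open, and the bystanders look unmoved. Handing in.

```bash
python3 -c "
from station import *
print(hand_in())"
```

```text
the job is handed in; nothing more can be done
None
```

The job is done and handed in at about 18 s of robot time: the hook was released, the door drawn open, and the rod put back in its block.

- **Hook:** I felt the hook top about 38 mm below the carcass top and pressed it about 11 mm. The wrist force peaked at about 7 N in the readings after each move, against the 12 N limit.
- **Door:** I drew the door past the keeper with the hook pressed. Then I eased off the hook and swung the door to about 1.06 rad (61°), worked out from where the pin stood against its inner face. In the last top picture I could only judge the angle by eye, roughly 55° with perspective. I did not measure it exactly.
- **Rod:** It went back in at the same height as it was gripped (TCP z 0.108 m). In the last scene picture the handle's top corner is on the same pixels as at the start, and the handle sits flat on the block.
- **Bench:** The bystanders, the pink rod and the purple block look unmoved in the last pictures. The gripper was open and clear of everything.
- **Disagreements:** The wrist camera put the cupboard about 2 mm further in x than the scene and top fit. I followed the wrist camera, and the rod entered the gap without contact. The network's last fix on the rod was about 5 mm off its known place, which is near its stated accuracy.

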